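# Dock a slide box on the marking station's sensing pin and work the treadle

## Task

Lay the slide box in the sloped lane of the marking station, low end under the hood, and push it gently down until it is fully home against the hidden stop, so that on its own, let go, it lies flat on the lane and keeps the sensing pin pushed in. Then press the station's treadle all the way down to its stop with the gripper and let it come back up, leaving the box home and the bottle, vial and puck nearby where they stand.

Things in the scene. Friction and masses are not known exactly. Their poses are not given: they have to be found in the camera images.
- slide_box: The closed plastic slide box (lid fixed), 36 mm wide, 84 mm long, 29 mm high, about 0.25 kg, standing loose at the left of the table. Origin at the centre of its underside, z up. Its own x and y axes lie 9 degrees askew of its sides: use box_mid for its direction. Either end may go first.
- box_mid (a point): The middle of the slide box, 14.5 mm above its underside; x along its 84 mm length, y across its 36 mm width, z out of its lid. At home in the lane, lying flat, it is at lane z = 14.5 mm and lane x = 8 to 20 mm, depending on where the stop is set.
- station: The marking station: fixed grey base plate 170 x 170 x 10 mm on the table at the right; carries the sloped lane and, beside it on the left, the treadle. Origin on the table under the lane's middle line, 85 mm from the near edge; x away from the robot at yaw 0; the plate reaches from y = -48 to y = +122 mm.
- lane: The station's sloped lane: a fixed rubber-lined strip, 28 mm wide, falling 25 degrees towards the station's near (-x) side. Origin on the strip's surface, on its middle line, at the hood's mouth; x up the slope, y to the left, z square out of the strip. The strip is open from x = 0 to +84 mm, nothing beside it for 50 mm on either side (fingers can pass). The box slides only if pushed (about 3 N) and stays put.
- hood (a point): Middle of the hood's outer roof, at lane x = -23 mm, z = 41 mm (axes as lane). The grey hood covers the lane's low end from lane x = 0 to -46 mm; inside it is 42 mm wide (lane y = +-21 mm) and 36 mm high; thin flared lips at its mouth reach out to lane x = +9 mm.
- hood_stop (a point): A fixed reference point in the hood at lane x = -34 mm, z = 14 mm (axes as lane). The stop plate is out of sight; its face stands 0 to 12 mm up the slope from this point (lane x = -34 to -22 mm), set differently each time and not told: feel for it. The pin stands 6 mm further out of the face. Ramming the stop (over 40 N) is a failure.
- pin (a joint): How far the sensing pin in the stop's face is pushed in: 0 out, 0.006 m flush with the face (the box is then home against the stop). A spring resists with 1.0 N at first and 1.6 N when flush.
- treadle (a joint): Angle of the treadle, a steel plate 90 x 32 x 5 mm hinged at its far end 40 mm above the table: 0 level (up), growing as its near end goes down, to 0.30 rad at its stop. A spring brings it back; pressed on the pad it needs about 4 N to start and 7 N at the stop.
- treadle_pad (a point): Middle of the upper face of the rubber pad near the treadle's free end, 70 mm from the hinge, 92 mm to the left of the lane's middle line; about 44 mm above the table when up, 24 mm when fully down.
- drop_bottle: Bystander: small plastic dropper bottle with a cap, 33 mm across, 64 mm high, between box and station. Origin under its middle.
- block_puck: Bystander: metal puck with four small resin blocks on it, 36 mm across, 22 mm high. Origin under its middle.
- scint_vial: Bystander: glass vial with a white cap, 28 mm across, 62 mm high, to the right of the slide box. Origin under its middle.
There are look-alikes about, which are no part of the job. What is shaped like the slide_box but pink is not meant.

How it is judged:
On the way, in this order (a step that is already met when the one before it is completed fails the run):
1. the box lies flat in the lane, let go, holding the sensing pin pressed (value of joint pin above 0.0045 m and angle between the x axis of box_mid and the x axis of lane, either way round below 0.12 rad and angle between the z axis of box_mid and the z axis of lane, either way round below 0.1 rad and z of box_mid in the frame of lane between 0.01 and 0.02 m and x of box_mid in the frame of lane below 0.025 m and contact force between the fingers and slide_box below 0.1 N), for 0.3 s.
2. the treadle is pressed to its stop by the gripper while the box holds the pin (value of joint treadle above 0.28 rad and value of joint pin above 0.0045 m and contact force between the fingers and treadle above 1 N), for 0.1 s.
At the end, for the whole second after the job is handed in: The slide box, untouched and at rest, lies flat in the lane (within 6 degrees of its surface, 7 of its direction) and holds the sensing pin at least 4.5 of 6 mm in; the treadle, pressed to its stop (over 0.28 rad) once the box was in place, is back up (under 0.04 rad) (all of step 1 and value of joint treadle below 0.04 rad and linear speed of slide_box below 0.02 m/s).
It fails at once if the stop or pin is rammed (40 N or more) with the box (contact force between slide_box and stop above 40 N).
It fails at once if the dropper bottle is moved more than 20 mm (distance of drop_bottle from where it was at the start of the episode above 0.02 m).
It fails at once if the puck is moved more than 20 mm (distance of block_puck from where it was at the start of the episode above 0.02 m).
It fails at once if the vial is moved more than 20 mm (distance of scint_vial from where it was at the start of the episode above 0.02 m).
It also fails if it takes over 58 s, if anything falls off the work surface, if the arm or the gripper's body presses on something with over 40 N, if the wrist force passes 120 N, or if a joint passes its speed limit or range.

## Robot

A 7-joint arm with a two-finger parallel gripper is mounted at the origin on a cart in front of the work surface, level with it; the furniture and walls round the work are solid. World frame = base frame: x ahead of the robot, y to its left, z up, the work surface at z = 0. Lengths are in m, angles in rad, forces in N, time in s.
With the tool pointing down it reaches from about 0.425 to 0.95 m from the base axis. Payload 4.7 kg.
Tool frame: the origin (TCP) lies between the finger pads; the fingertips stand 17 mm ahead of it and the grasp point (between the pads) lies 2 mm behind it; z points along the fingers, y is the line along which they close (so a half turn about z gives the same grasp; the last joint's range is limited). The gripper opens to 87 mm and grips with 3 to 60 N. Pads are 19 mm wide; open, the fingers measure 117 mm over their backs; the gripper's body (75 mm by 190 mm) begins 51 mm behind the grasp point.
Start: joints at [-1.168, 0.469, -0.049, 1.532, 0.024, 1.141, -0.082], TCP at [0.282, 0.613, 0.24] pointing down, gripper open.
Joint ranges: [-2.59, 2.59], [-0.33, 1.99], [-1.39, 1.29], [0.1, 2.45], [-1.04, 4.18], [0.21, 1.99], [-2.66, 2.66]. Speed limits (rad/s): [2.57, 2.57, 3.14, 3.14, 3.14, 3.14, 3.14].

## Interface

Orientations are given as a rotation vector (axis times angle).
In Python, from rig import ctrl, viewer gives the robot as it stands.
- The arm moves only by the tool move_arm, never from a script. Its argument "series" is a list of rows, each a list of 4 numbers: the shift along the tool's x, y, z in m, then the turn about the tool's z in degrees. A call has 1 to 20 rows; each row shifts and turns the commanded pose from where the row before left it, along the tool's axes as they then stand; what a row does not reach is not made up. A row lasts 1/8 s, in which the tool goes at most 62.5 mm and 10.7 degrees, less where a joint would pass 70% of its speed; a pose out of reach is approached as far as the arm can. A call with a gripper value outside its range is refused whole. "hand" is the gripper's target within -1 to 1 (shut at 1, half-way at 0, fully open at -1), set as the call begins (left out, the last holds). The fingers move at their own pace and stop on an object; "grip_force" is the grip in N (left out, the last holds). Time passes only in rows, so rows that do not move let the fingers close. It gives the time, the measured TCP pose, the force, the opening and the grip force at its end, in the units of the state.
- ctrl.get_obs(): the state, without advancing time (a new reading comes with each control period).
- viewer.camera(name): name is "side" or "top"; returns (picture, depth): 480x640x3 uint8, blue, green, red; 480x640 float32, m along the optical axis (not along the pixel's ray), 0 where there is no reading.
- viewer.get_calibration(name): a dict with "intrinsics" (3x3 intrinsics, pixels), "R" (3x3) and "t" (3): a world point X has camera coordinates R X + t. Camera axes: x right, y down, z forward; pixel columns grow to the right and rows downward; lengths in m; the calibration is good to about 2 mm. A picture is of the moment at which its call begins. get_calibration takes no time and is no camera call.
- ctrl.sign_off(): hands the job in; it is judged then, once.
Trained networks look in the newest picture that a camera, given by its name, has taken for a name from the list of things; names that differ only in an ending like _2 or _b are one class to them, and where a whole thing is asked for, a point or a joint stands for the part that bears it (a point fixed in the world has none). Each returns a list of dicts, best first, with "confidence" (0 to 1); they miss things now and then, are a little off and sometimes report something else, mostly with a low value. They report only what shows in the picture. A call takes as long as a camera call. They do not tell look-alikes from the thing itself.
- viewer.boxes_of(camera, target): "uv" ([column, row] in pixels, amid what is visible of it).
- viewer.tip_of(camera, target): "uv" ([column, row] in pixels: a listed point, or the origin of a listed thing).
The state is a dict: "time_s": time; "qpos": joint angles; "joint_velocities": joint speeds; "effort": joint torques, N m; "eef_pos": TCP position; "tcp_rot": TCP orientation; "ft_force": force on the tool from outside, world axes, zero at the start; "wrist_torque": the same for the moment, N m; "gripper_width": finger opening in m; "grip_force": force on a finger pad.
Only numpy, scipy, OpenCV 4.12 (cv2) and the standard library are available. Lean on these libraries where they do the work, as an engineer would, in place of code of your own. Each camera call takes 0.05 s, during which the arm holds its last target. There are 200 camera calls.

## Working session

There is one attempt and no reset: what is moved stays moved. The work goes in short steps, Python scripts to look and compute and a tool call to move; the robot and the scene stay as the last step left them, time stands still between calls to the robot, and variables do not carry over. Pictures are saved under pics/ and viewed, at most 10 in all, crops included, and the job is handed in when it is done.

Besides the shell and the picture viewer there is one more tool, called after "Emit:" as name([rows], argument=value, ...), one row to a line, values as JSON. move_arm: Moves the arm, as the interface text tells. Its arguments: {"type":"object","properties":{"series":{"type":"array"},"hand":{"type":"number"},"grip_force":{"type":"number"}},"required":["series"]}

```bash
mkdir -p pics; ls; cat > h.py <<'E'
import numpy as np, cv2
from scipy.spatial.transform import Rotation as Ro
from rig import ctrl, viewer
def cal(n):
    c=viewer.get_calibration(n); return np.array(c["intrinsics"]),np.array(c["R"]),np.array(c["t"])
def cloud(n,d):
    K,R,t=cal(n); v,u=np.mgrid[0:480,0:640]
    p=np.stack([(u-K[0,2])/K[0,0]*d,(v-K[1,2])/K[1,1]*d,d],-1)
    w=(p-t)@R; w[d<=0]=np.nan; return w
def proj(n,X):
    K,R,t=cal(n); q=K@(R@np.asarray(X,float)+t); return q[:2]/q[2]
E
python3 - <<'E'
from h import *
for n in("top","side"):
    im,d=viewer.camera(n); cv2.imwrite(f"pics/{n}0.png",im); np.save(f"{n}0.npy",d)
    w=cloud(n,d)
    for k in "slide_box box_mid station lane hood treadle_pad drop_bottle block_puck scint_vial".split():
        for f in("boxes_of","tip_of"):
            for r in getattr(viewer,f)(n,k)[:3]:
                u,v=np.array(r["uv"]).round().astype(int)
                print(n,k,f,u,v,round(r["confidence"],2),w[min(max(v,0),479),min(max(u,0),639)].round(3))
o=ctrl.get_obs();print(o)
E
```

```text
pics
top slide_box boxes_of 158 267 0.95 [0.464 0.366 0.027]
top slide_box boxes_of 208 281 0.7 [0.433 0.258 0.028]
top slide_box boxes_of 280 286 0.48 [0.42  0.102 0.063]
top slide_box tip_of 164 266 0.81 [nan nan nan]
top slide_box tip_of 211 278 0.75 [0.439 0.252 0.028]
top box_mid boxes_of 209 277 0.91 [0.442 0.257 0.027]
top box_mid boxes_of 158 269 0.56 [0.459 0.364 0.031]
top box_mid tip_of 157 268 0.89 [0.461 0.367 0.03 ]
top box_mid tip_of 208 279 0.78 [0.437 0.258 0.032]
top station boxes_of 457 213 0.61 [ 0.581 -0.283  0.01 ]
top station tip_of 473 217 0.96 [ 0.566 -0.308  0.045]
top lane boxes_of 480 222 0.68 [ 0.549 -0.313  0.081]
top lane tip_of 478 217 0.67 [ 0.565 -0.319  0.047]
top hood boxes_of 479 224 0.9 [ 0.545 -0.31   0.082]
top hood tip_of 475 234 0.84 [ 0.526 -0.305  0.069]
top treadle_pad boxes_of 435 201 0.9 [ 0.601 -0.228  0.044]
top treadle_pad tip_of 432 210 0.63 [ 0.582 -0.222  0.041]
top drop_bottle boxes_of 334 266 0.6 [ 0.461 -0.01   0.063]
top drop_bottle tip_of 333 268 0.78 [ 0.456 -0.007  0.065]
top block_puck boxes_of 345 246 0.61 [ 0.508 -0.035  
[... 1736 characters left out ...]
6788926,  0.46861493, -0.04861584,  1.53248949,  0.02410652,
        1.14099144, -0.08231571]), 'joint_velocities': array([ 1.48772793e-03,  3.13871489e-04,  6.09130760e-04, -1.00215906e-03,
        2.66920179e-05, -2.74193085e-04,  3.20272515e-04]), 'effort': array([-3.52533025e-04, -5.07819629e+01, -8.08863086e-02, -2.36455929e+01,
       -6.13049604e-02,  3.11377714e-02,  1.73819069e-05]), 'eef_pos': array([0.28245734, 0.61308689, 0.23956729]), 'tcp_rot': array([-6.73001650e-01, -3.06863461e+00, -1.37450435e-04]), 'ft_force': array([0.95519645, 0.43499543, 0.70330244]), 'wrist_torque': array([ 0.01996233,  0.02424222, -0.04332333]), 'grip_force': 0.0, 'gripper_width': 0.08712282547252488}
```

```bash
python3 - <<'E'
import cv2
im=cv2.imread("pics/top0.png")
a=cv2.resize(im[225:325,120:253],(798,600),interpolation=cv2.INTER_CUBIC);cv2.imwrite("pics/cropbox.png",a)
b=cv2.resize(im[160:280,400:560],(800,600),interpolation=cv2.INTER_CUBIC);cv2.imwrite("pics/cropst.png",b)
E
```

```text
(no output)
```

View pics/top0.png

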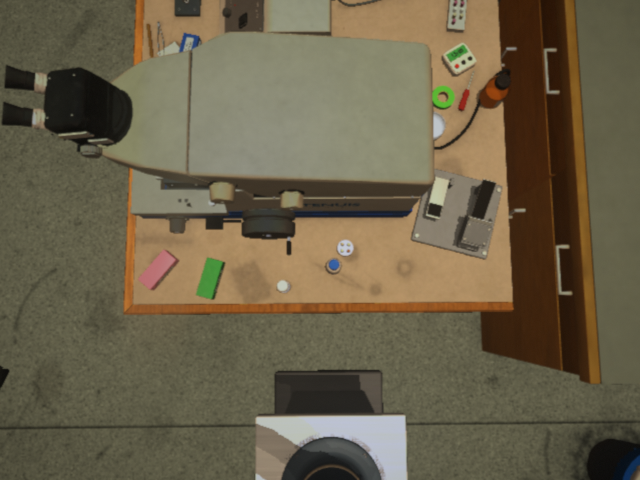

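View pics/cropbox.png

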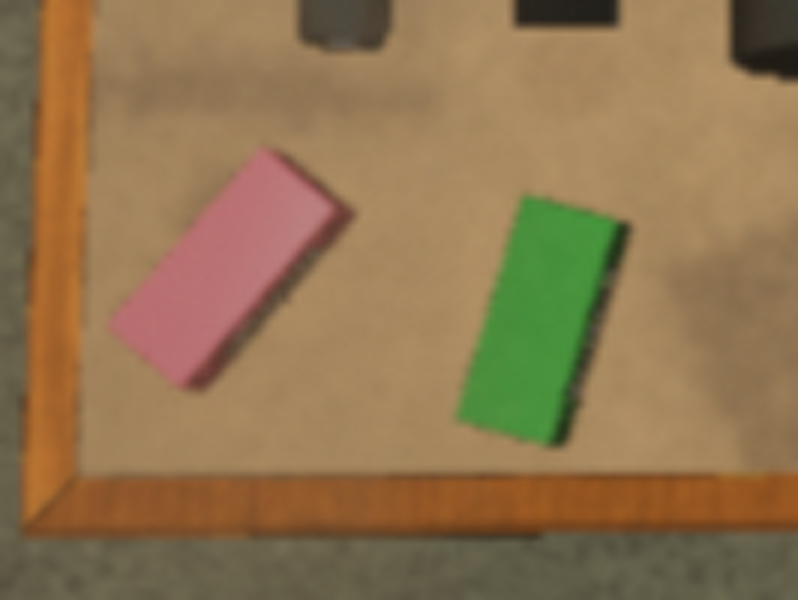

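View pics/cropst.png

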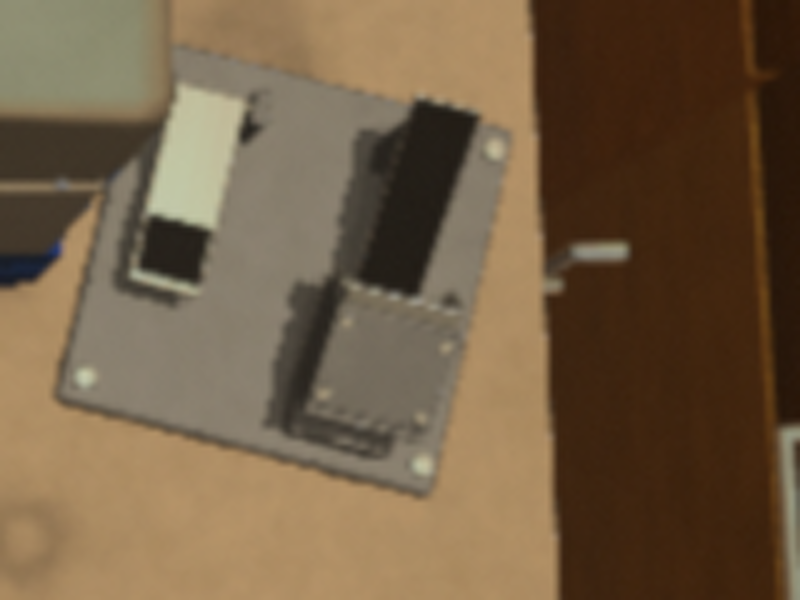

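The pink box at (158,267) and the green one at (209,280) are both slide-box shaped. Pink is excluded by the task, so the green one at (209,280) is meant, and the crop confirms the colours. The station is at (457,213): hood at (475,235), strip up to (487,190), treadle pad at (434,210). The microscope head overhangs nearby.

```bash
python3 - <<'E'
from h import *
im=cv2.imread("pics/top0.png");w=cloud("top",np.load("top0.npy"))
hsv=cv2.cvtColor(im,cv2.COLOR_BGR2HSV)
U,V=np.meshgrid(range(640),range(480))
m=(abs(hsv[...,0].astype(int)-60)<15)&(hsv[...,1]>120)&(U<240)&(U>185)&(V>240)&(V<310)&(w[...,2]>.022)
P=w[m];print("box",m.sum(),np.nanmedian(P[:,2]))
r=cv2.minAreaRect((P[:,:2]*1000).astype(np.float32));print(r, cv2.boxPoints(r).round(1).tolist())
# side view of green
im2=cv2.imread("pics/side0.png");w2=cloud("side",np.load("side0.npy"));h2=cv2.cvtColor(im2,cv2.COLOR_BGR2HSV)
m2=(abs(h2[...,0].astype(int)-60)<15)&(h2[...,1]>120)&(w2[...,2]>.024)&(w2[...,2]<.036)&(w2[...,1]>.15)&(w2[...,1]<.35)
r=cv2.minAreaRect((w2[m2][:,:2]*1000).astype(np.float32));print("side",m2.sum(),r)
# hood roof top and strip: planes
def fit(P,name):
    c=P.mean(0);
    for _ in range(3):
        c=P.mean(0);n=np.linalg.svd(P-c)[2][2];n*=np.sign(n[2]);P=P[abs((P-c)@n)<.004]
    print(name,len(P),c.round(4),"n",n.round(3),"tilt",np.degrees(np.arccos(n[2])).round(1),"yaw of -n_xy",np.degrees(np.arctan2(-n[1],-n[0])).round(1))
    return P,c,n
# strip dark px in top
for nm,I,W,H in(("top",im,w,hsv),("side",im2,w2,h2)):
    reg=(W[...,0]>.5)&(W[...,0]<.75)&(W[...,1]<-.25)&(W[...,1]>-.42)
    s=reg&(I.max(-1)<45)&(W[...,2]>.03); P,c,n=fit(W[s],nm+" strip")
    r=cv2.minAreaRect((P[:,:2]*1000).astype(np.float32));print(r)
    print("strip far z",np.percentile(P[:,2],[1,99]))
    h=(W[...,0]>.45)&(W[...,0]<.6)&(W[...,1]<-.25)&(W[...,1]>-.40)&(W[...,2]>.055)&(I.max(-1)>=60);P,c,n=fit(W[h],nm+" hood")
    r=cv2.minAreaRect((P[:,:2]*1000).astype(np.float32));print(r)
# obstacle heights on a coarse grid (max z)
for n_,W in(("top",w),("side",w2)):
  print(n_)
  for x in np.arange(.4,.9,.05):
    row=[]
    for y in np.arange(-.55,.45,.05):
        q=W[(abs(W[...,0]-x)<.025)&(abs(W[...,1]-y)<.025)]
        row.append("%4d"%(1000*np.percentile(q[:,2],98)) if len(q)>3 else "   .")
    print("%.2f"%x," ".join(row))
E
```

```text
box 630 0.028629343653593816
((440.1643981933594, 256.1564025878906), (35.174110412597656, 81.67178344726562), 74.75753021240234) [[396.1000061035156, 249.89999389648438], [474.8999938964844, 228.5], [484.20001220703125, 262.3999938964844], [405.3999938964844, 283.8999938964844]]
side 2 ((439.539306640625, 240.15252685546875), (9.545642852783203, 0.0), 172.99229431152344)
top strip 302 [ 0.5979 -0.3243  0.0628] n [-0.408 -0.128  0.904] tilt 25.3 yaw of -n_xy 17.5
((579.8690795898438, -316.9149475097656), (33.0341796875, 117.409423828125), 66.01545715332031)
strip far z [0.04641126 0.07993343]
top hood 578 [ 0.5264 -0.3058  0.0731] n [-0.375  0.1    0.922] tilt 22.8 yaw of -n_xy -14.9
((528.681396484375, -306.1396484375), (52.3427848815918, 55.45115280151367), 74.49455261230469)
side strip 0 [nan nan nan] n [0. 0. 1.] tilt 0.0 yaw of -n_xy -180.0
((0.0, 0.0), (0.0, 0.0), 0.0)<stdin>:14: RuntimeWarning: Mean of empty slice.
  ret = um.true_divide(
<stdin>:16: RuntimeWarning: Mean of empty slice.
Traceback (most recent call last):
IndexError: index -1 is out of bounds for axis 0 with size 0
```

View pics/side0.png

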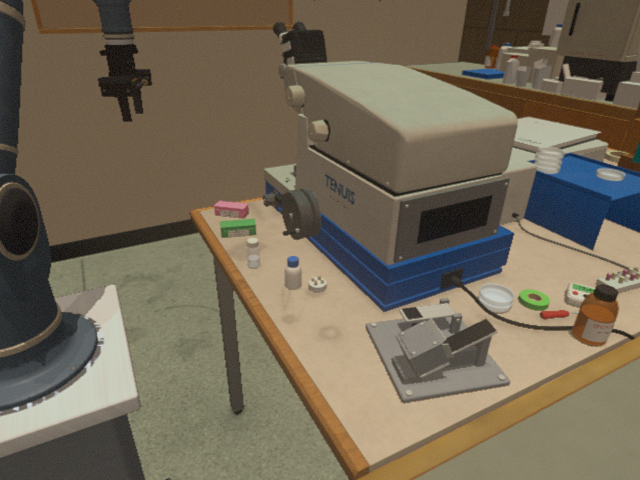

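```bash
python3 - <<'E' 2>/dev/null
from h import *
im=cv2.imread("pics/top0.png");w=cloud("top",np.load("top0.npy"));w2=cloud("side",np.load("side0.npy"))
K,R,t=cal("top");c=-R.T@t
def at(u,v,z):
    d=R.T@np.linalg.solve(K,[u,v,1]);return c+d*(z-c[2])/d[2]
pl=[at(411.6,240,.01),at(486,259,.01),at(502,186,.01),at(434.5,169,.01)]
for i in range(4): print(pl[i].round(4),np.linalg.norm(pl[i]-pl[i-1]).round(4))
a,b,e,f=pl
for q in(e-b,a-b): print(np.degrees(np.arctan2(q[1],q[0])))
print("centre",np.mean(pl,0))
# lane strip: corners px (crop/5): top-left(415,100) top-right(478,115), bottom-left(362,288) bottom-right(420,295)
W=w[160:280,400:560]
for p in((418,105),(472,118),(368,282),(415,290)):
    u,v=400+p[0]/5,160+p[1]/5; print(p,w[int(v),int(u)].round(4))
for n_,W in(("top",w),("side",w2)):
  print(n_,"     ".join("%.2f"%y for y in np.arange(-.55,.45,.1)))
  for x in np.arange(.4,.9,.05):
    row=[]
    for y in np.arange(-.55,.45,.05):
        q=W[(abs(W[...,0]-x)<.025)&(abs(W[...,1]-y)<.025)]
        row.append("%4d"%(1000*np.percentile(q[:,2],98)) if len(q)>3 else "   .")
    print("%.2f"%x," ".join(row))
# hood edges
yaw=np.radians(-15)
for n_,W,rg in(("top",w,None),("side",w2,None)):
    P=W[(W[...,2]>.03)&(W[...,2]<.1)&(W[...,0]>.45)&(W[...,0]<.72)&(W[...,1]<-.18)&(W[...,1]>-.42)]
    ex=np.array([np.cos(yaw),np.sin(yaw)]);ey=np.array([-ex[1],ex[0]])
    S=np.c_[P[:,:2]@ex,P[:,:2]@ey,P[:,2]]
    print(n_)
    for lo in np.arange(.52,.76,.015):
        q=S[(S[:,0]>lo)&(S[:,0]<lo+.015)&(S[:,1]<-.12)]
        if len(q): print(lo.round(3),len(q),"y",np.percentile(q[:,1],[2,50,98]).round(3),"z",np.percentile(q[:,2],[2,50,98]).round(3))
E
```

```text
[ 0.5212 -0.1812  0.01  ] 0.1687
[ 0.4785 -0.343   0.01  ] 0.1674
[ 0.6413 -0.3858  0.01  ] 0.1683
[ 0.6806 -0.2365  0.01  ] 0.1544
-14.70302925446688
75.21694199993308
centre [ 0.58037551 -0.28661462  0.01      ]
(418, 105) [ 0.6373 -0.3244  0.0749]
(472, 118) [ 0.6322 -0.3464  0.078 ]
(368, 282) [ 0.5679 -0.3086  0.0451]
(415, 290) [ 0.5638 -0.3306  0.0426]
top -0.55     -0.45     -0.35     -0.25     -0.15     -0.05     0.05     0.15     0.25     0.35
0.40  154  152    .    4    4    4    5    4    4    4    4    4    4   63    4    4   32   29    4   28
0.45  154  153    .    3    4    4    4    4    4    4    4   65    4   63    4    4   33    4   32   32
0.50  153  153    .    4   72   74   13   12    4    4   21   40    5  135  136    5   29    4   31    5
0.55  154  153    .    5   85   87   44   44  336  344  352  357  362  369  371  370  101  101  101  100
0.60  153  153    .    9   77   72   46   47  343  351  358  364  370  376  379  381  380  377  362  366
0.65  153  152    .   13   82   77   46   45  343  351  358  364  370  376  379  381  380  381  441  439
0.70  153  1
[... 2098 characters left out ...]
5] z [0.036 0.076 0.083]
0.7 20 y [-0.172 -0.158 -0.145] z [0.076 0.08  0.083]
side
0.55 44 y [-0.184 -0.16  -0.136] z [0.057 0.061 0.062]
0.565 465 y [-0.186 -0.17  -0.136] z [0.034 0.063 0.068]
0.58 527 y [-0.186 -0.178 -0.136] z [0.032 0.069 0.075]
0.595 551 y [-0.186 -0.18  -0.136] z [0.032 0.076 0.081]
0.61 379 y [-0.186 -0.183 -0.138] z [0.034 0.072 0.086]
0.625 66 y [-0.186 -0.182 -0.151] z [0.039 0.05  0.063]
0.64 215 y [-0.174 -0.164 -0.147] z [0.031 0.053 0.058]
0.655 252 y [-0.174 -0.164 -0.146] z [0.031 0.06  0.065]
0.67 269 y [-0.174 -0.163 -0.147] z [0.032 0.066 0.072]
0.685 411 y [-0.174 -0.169 -0.148] z [0.031 0.069 0.079]
0.7 29 y [-0.173 -0.164 -0.146] z [0.074 0.079 0.08 ]
```

```bash
python3 - <<'E' 2>/dev/null
from h import *
for n in("top","side"):
    W=cloud(n,np.load(n+"0.npy")); P=W[np.isfinite(W[...,0])]
    P=P[(P[:,0]>.42)&(P[:,0]<.9)&(P[:,1]>-.3)&(P[:,1]<.3)]
    print(n)
    for zl,zh in((.06,.1),(.1,.15),(.15,.2),(.2,.25),(.25,.3),(.3,.4)):
        q=P[(P[:,2]>zl)&(P[:,2]<zh)]
        out=[]
        for yl in np.arange(-.3,.3,.1):
            s=q[(q[:,1]>yl)&(q[:,1]<yl+.1)];out.append("%.3f(%d)"%(np.percentile(s[:,0],1),len(s)) if len(s)>3 else ".")
        qq=q[(q[:,0]>.55)&(q[:,2]>.1)]
        print(zl,"minx by y from -.3:",out,"miny",np.percentile(qq[:,1],1).round(3) if len(qq) else ".")
# hull of scope right-front corner
W=cloud("side",np.load("side0.npy"));P=W[(W[...,2]>.12)&(W[...,0]>.5)&(W[...,0]<.9)&(W[...,1]>-.3)&(W[...,1]<-.1)]
for x in np.arange(.52,.8,.03):
    q=P[abs(P[:,0]-x)<.015]
    if len(q)>3: print(x.round(2),"miny",np.percentile(q[:,1],1).round(3),"zmin",q[:,2].min().round(3))
# treadle in station frame
ex=np.array([np.cos(np.radians(-14.75)),np.sin(np.radians(-14.75))]);ey=np.array([-ex[1],ex[0]])
for n in("top","side"):
    W=cloud(n,np.load(n+"0.npy"));P=W[(W[...,2]>.035)&(W[...,2]<.055)];S=np.c_[P[:,:2]@ex,P[:,:2]@ey,P[:,2]]
    S=S[(S[:,0]>.55)&(S[:,0]<.72)&(S[:,1]>-.11)&(S[:,1]<-.04)]
    print(n,len(S),np.percentile(S,[2,50,98],axis=0).round(3).tolist())
E
```

```text
top
0.06 minx by y from -.3: ['0.505(302)', '0.569(130)', '0.455(241)', '0.422(314)', '0.420(202)', '0.537(934)'] miny .
0.1 minx by y from -.3: ['.', '0.568(127)', '0.568(227)', '0.522(471)', '0.522(1078)', '0.567(401)'] miny -0.155
0.15 minx by y from -.3: ['.', '0.569(172)', '0.566(268)', '0.566(154)', '0.569(241)', '.'] miny -0.158
0.2 minx by y from -.3: ['.', '0.568(194)', '0.568(326)', '0.569(192)', '0.568(270)', '.'] miny -0.161
0.25 minx by y from -.3: ['.', '0.569(222)', '0.569(349)', '0.540(618)', '0.569(241)', '0.580(32)'] miny -0.161
0.3 minx by y from -.3: ['.', '0.570(5884)', '0.570(9302)', '0.570(9896)', '0.546(10373)', '0.577(7906)'] miny -0.163
side
0.06 minx by y from -.3: ['0.505(378)', '0.570(3088)', '0.456(617)', '0.440(827)', '0.427(235)', '0.537(254)'] miny .
0.1 minx by y from -.3: ['.', '0.569(2660)', '0.569(643)', '0.522(879)', '0.522(575)', '0.570(23)'] miny -0.175
0.15 minx by y from -.3: ['.', '0.569(3562)', '0.566(778)', '0.566(555)', '0.568(430)', '.'] miny -0.175
0.2 minx by y from -.3: ['.', '0.570(3695)', '0.569(836)', '0.569(633)', '0.568(453)', '.'] miny -0.173
0.25 minx by y from -.3: ['.', '0.570(4110)', '0.569(911)', '0.540(839)', '0.569(313)', '0.579(25)'] miny -0.173
0.3 minx by y from -.3: ['.', '0.570(5369)', '0.570(3429)', '0.570(2662)', '0.545(2055)', '0.575(524)'] miny -0.173
0.58 miny -0.173 zmin 0.12
0.61 miny -0.175 zmin 0.12
0.64 miny -0.175 zmin 0.12
0.67 miny -0.175 zmin 0.12
0.7 miny -0.175 zmin 0.12
0.73 miny -0.175 zmin 0.121
0.76 miny -0.175 zmin 0.12
0.79 miny -0.174 zmin 0.12
top 638 [[0.605, -0.093, 0.038], [0.65, -0.07, 0.043], [0.692, -0.054, 0.048]]
side 824 [[0.605, -0.097, 0.037], [0.655, -0.074, 0.041], [0.696, -0.05, 0.044]]
```

Emit:
move_arm([
  [0,0,0,-9.95],
  [-0.0244,-0.0305,0,0],
  [-0.0244,-0.0305,0,0],
  [-0.0244,-0.0305,0,0],
  [-0.0244,-0.0305,0,0],
  [-0.0244,-0.0305,0,0],
  [-0.0244,-0.0305,0,0],
  [-0.0244,-0.0305,0,0],
  [-0.0244,-0.0305,0,0],
  [-0.0244,-0.0305,0.03,0],
  [-0.0244,-0.0305,0.04,0],
  [0,0,0.03,0],
  [0,0,0,0],
], hand=-0.4, grip_force=12)

```text
time_s: 3.52
eef_pos: [0.4393, 0.2548, 0.1379]
tcp_rot: [-0.405, -3.112, 0.005]
ft_force: [0.2, 0.9, 0.4]
gripper_width: 0.061
grip_force: 0.0
```

```bash
cat >> h.py <<'E'
YAW=np.radians(-14.75)
EX=np.array([np.cos(YAW),np.sin(YAW)]);EY=np.array([-EX[1],EX[0]])
def st():
    o=ctrl.get_obs();p=o["eef_pos"];T=Ro.from_rotvec(o["tcp_rot"]).as_matrix()
    print("t",round(o["time_s"],2),"tcp",p.round(4),"s,y'",(p[:2]@EX).round(4),(p[:2]@EY).round(4),"yawY",np.degrees(np.arctan2(T[1,1],T[0,1])).round(2),"tz",T[:,2].round(3),"F",o["ft_force"].round(1),"w",o["gripper_width"].round(4),"g",round(o["grip_force"],1),"q7",o["qpos"].round(2)[[4,6]])
def green(xlo=.35,xhi=.75,ylo=-.45,yhi=.3,zlo=.02):
    for n in("top","side"):
        im,d=viewer.camera(n);W=cloud(n,d);h=cv2.cvtColor(im,cv2.COLOR_BGR2HSV)
        m=(abs(h[...,0].astype(int)-60)<15)&(h[...,1]>110)&(W[...,0]>xlo)&(W[...,0]<xhi)&(W[...,1]>ylo)&(W[...,1]<yhi)&(W[...,2]>zlo)
        P=W[m]; yield n,im,P
E
python3 - <<'E'
from h import *
st()
for n,im,P in green(yhi=.32,ylo=.18,xhi=.55):
    print(n,len(P))
    if len(P)>20: print(cv2.minAreaRect((np.c_[P[:,:2]@EX,P[:,:2]@EY]*1000).astype(np.float32)),np.percentile(P[:,2],[5,50,95]).round(3))
    cv2.imwrite(f"pics/{n}1.png",im)
E
```

```text
Traceback (most recent call last):
  File "h.py", line 16, in st
    print("t",round(o["time_s"],2),"tcp",p.round(4),"s,y'",(p[:2]@EX).round(4),(p[:2]@EY).round(4),"yawY",np.degrees(np.arctan2(T[1,1],T[0,1])).round(2),"tz",T[:,2].round(3),"F",o["ft_force"].round(1),"w",o["gripper_width"].round(4),"g",round(o["grip_force"],1),"q7",o["qpos"].round(2)[[4,6]])
                                                                                                                                                                                                             ^^^^^^^^^^^^^^^^^^^^^^^^
AttributeError: 'float' object has no attribute 'round'
```

Emit:
move_arm([
  [0,0,0.03,0],
  [0,0,0.03,0],
  [0,0,0.03,0],
  [0,0,0.015,0],
  [0,0,0.0115,0],
  [0,0,0,0],
])

```text
time_s: 4.28
eef_pos: [0.4406, 0.2562, 0.0231]
tcp_rot: [-0.404, -3.115, -0.0]
ft_force: [-0.2, -0.7, 0.0]
gripper_width: 0.0612
grip_force: 0.0
```

```bash
sed -i 's/o\["gripper_width"\].round(4)/round(float(o["gripper_width"]),4)/;s/round(o\["grip_force"\],1)/round(float(o["grip_force"]),1)/' h.py
python3 - <<'E'
from h import *
st()
for n,im,P in green(yhi=.32,ylo=.18,xhi=.55):
    print(n,len(P))
    if len(P)>20: print(cv2.minAreaRect((np.c_[P[:,:2]@EX,P[:,:2]@EY]*1000).astype(np.float32)),np.percentile(P[:,2],[5,50,95]).round(3))
    cv2.imwrite(f"pics/{n}1.png",im)
a=cv2.imread("pics/side1.png")[180:270,170:290];b=cv2.imread("pics/top1.png")[230:320,150:270]
cv2.imwrite("pics/c1.png",np.vstack([cv2.resize(x,(400,300),interpolation=cv2.INTER_CUBIC) for x in(a,b)]))
E
```

```text
t 4.28 tcp [0.4406 0.2562 0.0231] s,y' 0.3608 0.3599 yawY 75.23 tz [-0.  0. -1.] F [-0.2 -0.7  0. ] w 0.0612 g 0.0 q7 [-0.03  0.73]
top 10
side 75
((360.9928894042969, 344.79534912109375), (79.0733642578125, 54.20918655395508), 3.642306327819824) [0.022 0.027 0.029]
```

View pics/c1.png

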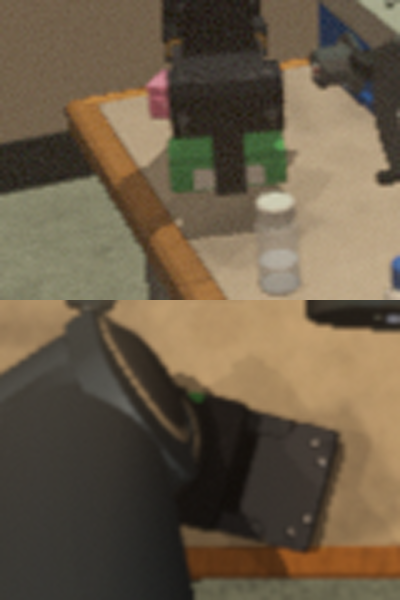

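The side view shows the finger in front of the middle of the green box, whose ends show on either side at (170..285,160) in the crop. The top view is occluded by the arm. Closing.

Emit:
move_arm([
  [0,0,0,0],
  [0,0,0,0],
  [0,0,0,0],
  [0,0,0,0],
  [0,0,0,0],
  [0,0,-0.01,0],
  [0,0,-0.03,0],
  [0,0,-0.05,0],
  [0,0,-0.05,0],
  [0,0,-0.04,0],
  [0,0,0,0],
], hand=1, grip_force=12)

```text
time_s: 5.75
eef_pos: [0.4419, 0.2566, 0.2062]
tcp_rot: [0.404, 3.11, 0.007]
ft_force: [-0.9, -0.1, -2.7]
gripper_width: 0.036
grip_force: 12.0
```

```bash
python3 - <<'E'
from h import *
st()
for n,im,P in green(yhi=.32,ylo=.18,xhi=.55,zlo=.1):
    print(n,len(P))
    if len(P)>20:
        S=np.c_[P[:,:2]@EX,P[:,:2]@EY,P[:,2]];print(np.percentile(S,[2,50,98],axis=0).round(4).tolist())
    cv2.imwrite(f"pics/{n}2.png",im)
E
```

```text
t 5.75 tcp [0.4419 0.2566 0.2062] s,y' 0.362 0.3607 yawY 75.19 tz [ 0.006  0.004 -1.   ] F [-0.9 -0.1 -2.7] w 0.036 g 12.0 q7 [-0.01  0.72]
top 0
side 219
[[0.3217, 0.3385, 0.1829], [0.3747, 0.3429, 0.2049], [0.4011, 0.3705, 0.2092]]
```

Emit:
move_arm([
  [-0.006,-0.023,0,0],
  [-0.0112,-0.0424,0,0],
  [-0.0112,-0.0424,0,0],
  [-0.0112,-0.0424,0,0],
  [-0.0112,-0.0424,0,0],
  [-0.0112,-0.0424,0,0],
  [-0.0112,-0.0424,0,0],
  [-0.0112,-0.0424,0,0],
  [-0.0112,-0.0424,0,0],
  [-0.0112,-0.0424,0,0],
  [-0.0112,-0.0424,0,0],
  [-0.0112,-0.0424,0,0],
  [-0.0112,-0.0424,0,0],
  [-0.0052,-0.0194,0,0],
  [-0.015,0.003,0,0],
  [-0.03,0.0056,0,0],
  [-0.03,0.0056,0,0],
  [-0.03,0.0056,-0.0,0],
  [-0.03,0.0056,0,0],
  [-0.012,0.0026,0,0],
])

```text
time_s: 8.35
eef_pos: [0.5917, -0.3219, 0.2007]
tcp_rot: [-0.398, -3.113, -0.003]
ft_force: [-0.1, 0.6, -2.7]
gripper_width: 0.036
grip_force: 12.0
```

```bash
python3 - <<'E'
from h import *
st()
for n,im,P in green(zlo=.1,yhi=-.1):
    print(n,len(P))
    if len(P)>20:
        S=np.c_[P[:,:2]@EX,P[:,:2]@EY,P[:,2]];print(np.percentile(S,[2,50,98],axis=0).round(4).tolist())
    cv2.imwrite(f"pics/{n}3.png",im)
E
```

```text
t 8.35 tcp [ 0.5917 -0.3219  0.2007] s,y' 0.6542 -0.1606 yawY 75.42 tz [-0.002  0.002 -1.   ] F [-0.1  0.6 -2.7] w 0.036 g 12.0 q7 [-0.22  1.94]
top 357
[[0.6108, -0.173, 0.1864], [0.624, -0.1565, 0.2059], [0.6814, -0.1291, 0.2912]]
side 335
[[0.6132, -0.2108, 0.182], [0.635, -0.171, 0.2049], [0.6926, -0.1453, 0.3604]]
```

View pics/side3.png

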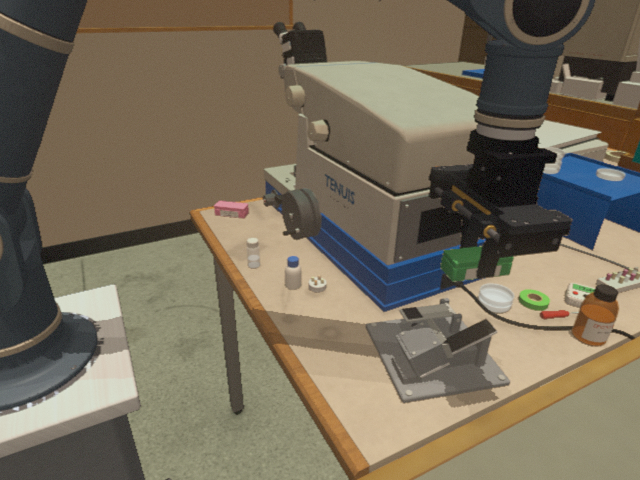

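The box hangs level in the grip above the lane, at (478,262) with the lane at (465,345). Lowering to just above contact.

Emit:
move_arm([
  [-0.002,-0.0005,0.02,0],
  [-0.002,-0.0005,0.03,0],
  [0,0,0.025,0],
  [0,0,0.015,0],
  [0,0,0.005,0],
  [0,0,0,0],
])

```text
time_s: 9.2
eef_pos: [0.5934, -0.3269, 0.1082]
tcp_rot: [0.405, 3.115, -0.0]
ft_force: [0.1, -0.7, -2.1]
gripper_width: 0.0361
grip_force: 12.0
```

```bash
python3 - <<'E'
from h import *
st()
for n,im,P in green(zlo=.03,yhi=-.1):
    cv2.imwrite(f"pics/{n}4.png",im)
    P=P[P[:,2]<.14];print(n,len(P))
    if len(P)>20:
        S=np.c_[P[:,:2]@EX,P[:,:2]@EY,P[:,2]];print(np.percentile(S,[2,50,98],axis=0).round(4).tolist())
a=cv2.imread("pics/side4.png")[230:410,350:530];b=cv2.imread("pics/top4.png")[150:270,400:520]
cv2.imwrite("pics/c4.png",np.hstack([cv2.resize(x,(400,400),interpolation=cv2.INTER_CUBIC) for x in(a,b)]))
E
```

```text
t 9.2 tcp [ 0.5934 -0.3269  0.1082] s,y' 0.6571 -0.1651 yawY 75.19 tz [ 0. -0. -1.] F [ 0.1 -0.7 -2.1] w 0.0361 g 12.0 q7 [-0.27  1.98]
top 173
[[0.6139, -0.1695, 0.0954], [0.6253, -0.1582, 0.1146], [0.6895, -0.1462, 0.1197]]
side 213
[[0.6152, -0.184, 0.0869], [0.6356, -0.1757, 0.1129], [0.6938, -0.1512, 0.1167]]
```

View pics/c4.png

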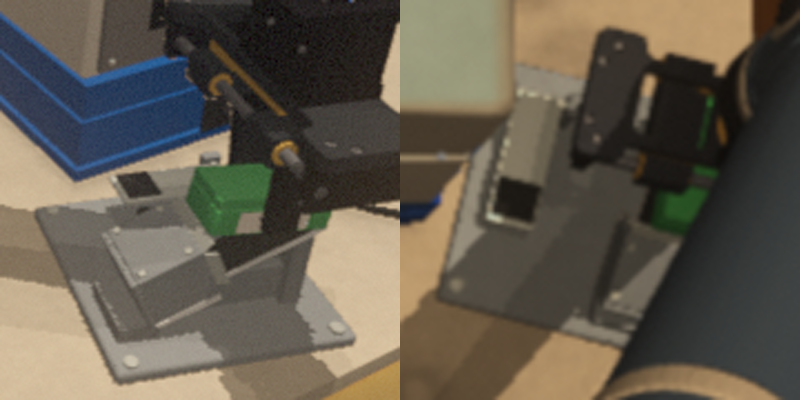

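Emit:
move_arm([
  [0,0.003,0.002,0],
  [0,0,0.003,0],
  [0,0,0.003,0],
  [0,0,0.003,0],
  [0,0,0.003,0],
  [0,0,0,0],
], grip_force=5)

```text
time_s: 10.05
eef_pos: [0.5962, -0.3248, 0.0963]
tcp_rot: [0.404, 3.11, -0.003]
ft_force: [0.4, -0.2, 3.0]
gripper_width: 0.036
grip_force: 5.0
```

```bash
python3 - <<'E'
from h import *
st()
for n,im,P in green(zlo=.03,yhi=-.1):
    cv2.imwrite(f"pics/{n}5.png",im)
    P=P[P[:,2]<.14];print(n,len(P))
    if len(P)>20:
        S=np.c_[P[:,:2]@EX,P[:,:2]@EY,P[:,2]];print(np.percentile(S,[2,50,98],axis=0).round(4).tolist())
        T=S[S[:,1]>-.18] if n=="side" else S
        print("top slope", np.linalg.lstsq(np.c_[T,][:, [0,1]]*0+np.c_[T[:,0],np.ones(len(T))],T[:,2],rcond=None)[0])
E
```

```text
t 10.05 tcp [ 0.5962 -0.3248  0.0963] s,y' 0.6592 -0.1623 yawY 75.21 tz [ 0.005 -0.002 -1.   ] F [ 0.4 -0.2  3. ] w 0.036 g 5.0 q7 [-0.28  1.98]
top 141
[[0.6142, -0.1635, 0.0922], [0.6252, -0.1532, 0.1133], [0.6896, -0.1434, 0.1188]]
top slope [0.02376449 0.09592647]
side 214
[[0.6156, -0.1812, 0.0915], [0.6321, -0.1717, 0.1116], [0.6545, -0.1476, 0.1152]]
top slope [0.16299021 0.00609961]
```

Emit:
move_arm([
  [0,0,0.003,0],
  [0,0,0.003,0],
  [0,0,0.003,0],
  [0,0,0,0],
], grip_force=3)

```text
time_s: 10.65
eef_pos: [0.5943, -0.3242, 0.0847]
tcp_rot: [0.405, 3.115, -0.001]
ft_force: [1.7, -2.2, 2.6]
gripper_width: 0.0362
grip_force: 3.0
```

```bash
python3 - <<'E'
from h import *
st()
for n,im,P in green(zlo=.03,yhi=-.1):
    cv2.imwrite(f"pics/{n}6.png",im)
    P=P[P[:,2]<.14]
    if n=="side":
        S=np.c_[P[:,:2]@EX,P[:,:2]@EY,P[:,2]];T=S[S[:,1]>-.172]
        for lo in np.arange(.61,.7,.01):
            q=T[(T[:,0]>=lo)&(T[:,0]<lo+.01)]
            if len(q)>2: print(lo.round(2),len(q),np.percentile(q[:,2],[5,50,95]).round(4))
b=cv2.imread("pics/side6.png")[250:370,400:520];cv2.imwrite("pics/c6.png",cv2.resize(b,(480,480),interpolation=cv2.INTER_CUBIC))
E
```

```text
t 10.65 tcp [ 0.5943 -0.3242  0.0847] s,y' 0.6573 -0.1622 yawY 75.19 tz [ 0.    -0.001 -1.   ] F [ 1.7 -2.2  2.6] w 0.0362 g 3.0 q7 [-0.28  1.98]
0.61 22 [0.0918 0.1057 0.1139]
0.62 21 [0.1136 0.1147 0.1158]
0.63 22 [0.1124 0.1131 0.114 ]
0.64 12 [0.1119 0.1124 0.113 ]
```

View pics/c6.png

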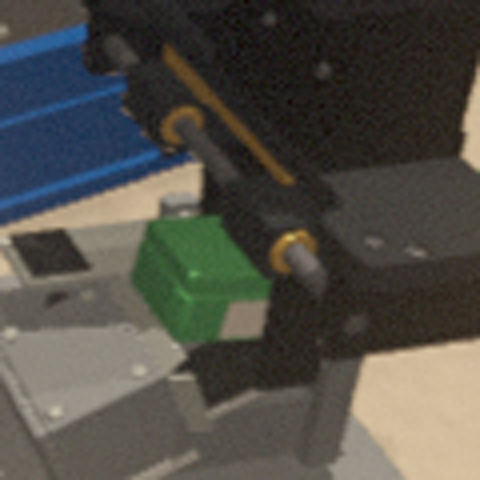

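The low end has come down on the hood's lip: the box top is still level, at about .114 m near (195,240) in the crop. I'll lift, shift 15 mm up the slope and lower again.

Emit:
move_arm([
  [0,0,-0.006,0],
  [0,0,-0.012,0],
  [-0.005,0,0,0],
  [-0.008,0,0,0],
  [-0.003,0,0,0],
  [0,0,0.004,0],
  [0,0,0.004,0],
  [0,0,0.004,0],
  [0,0,0,0],
], grip_force=5)

```text
time_s: 11.88
eef_pos: [0.6093, -0.3276, 0.0904]
tcp_rot: [-0.404, -3.114, -0.001]
ft_force: [0.4, 0.6, -2.2]
gripper_width: 0.036
grip_force: 5.0
```

```bash
cat >> h.py <<'E'
def prof(tag,ym=-.172):
    st()
    for n,im,P in green(zlo=.03,yhi=-.1):
        cv2.imwrite(f"pics/{n}{tag}.png",im)
        P=P[P[:,2]<.14]
        S=np.c_[P[:,:2]@EX,P[:,:2]@EY,P[:,2]]
        if len(S)>3: print(n,"y'",np.percentile(S[:,1],[2,98]).round(4))
        T=S[S[:,1]>ym]
        for lo in np.arange(.59,.72,.01):
            q=T[(T[:,0]>=lo)&(T[:,0]<lo+.01)]
            if len(q)>2: print(lo.round(2),len(q),np.percentile(q[:,2],[5,50,95]).round(4))
E
python3 -c "
from h import *
prof(7)"
```

```text
t 11.88 tcp [ 0.6093 -0.3276  0.0904] s,y' 0.6726 -0.1617 yawY 75.2 tz [-0.001  0.001 -1.   ] F [ 0.4  0.6 -2.2] w 0.036 g 5.0 q7 [-0.28  1.97]
top y' [-0.1569 -0.1428]
0.62 11 [0.0986 0.1045 0.1119]
0.63 41 [0.1026 0.1189 0.1246]
0.64 24 [0.1009 0.1203 0.1243]
0.65 6 [0.1182 0.12   0.1212]
0.66 4 [0.1194 0.12   0.1218]
0.68 3 [0.1172 0.118  0.1187]
0.69 4 [0.1153 0.1163 0.1169]
side y' [-0.1803 -0.1483]
0.63 35 [0.1016 0.1125 0.121 ]
0.64 17 [0.119  0.1197 0.121 ]
0.65 25 [0.118 0.119 0.12 ]
```

Emit:
move_arm([
  [0,0,0.004,0],
  [0,0,0.004,0],
  [0,0,0.003,0],
  [0,0,0.003,0],
  [0,0,0,0],
], grip_force=3)

```text
time_s: 12.6
eef_pos: [0.6097, -0.3279, 0.0766]
tcp_rot: [-0.405, -3.115, -0.0]
ft_force: [-0.1, -0.2, -2.0]
gripper_width: 0.0363
grip_force: 3.0
```

```bash
python3 -c "
from h import *
prof(8)"
```

```text
t 12.6 tcp [ 0.6097 -0.3279  0.0766] s,y' 0.673 -0.1618 yawY 75.2 tz [-0.  0. -1.] F [-0.1 -0.2 -2. ] w 0.0363 g 3.0 q7 [-0.29  1.98]
top y' [-0.1566 -0.137 ]
0.62 11 [0.0924 0.0957 0.0988]
0.63 37 [0.0866 0.0966 0.1357]
0.64 28 [0.0889 0.0987 0.1037]
0.65 4 [0.0991 0.104  0.1058]
0.66 5 [0.1011 0.1033 0.1038]
0.67 3 [0.1046 0.1073 0.1082]
0.69 4 [0.1057 0.1083 0.1103]
side y' [-0.1804 -0.1475]
0.62 4 [0.0827 0.0866 0.0922]
0.63 22 [0.0739 0.0958 0.0972]
0.64 28 [0.0964 0.0978 0.0992]
0.65 23 [0.0978 0.0997 0.1012]
0.66 13 [0.0997 0.1009 0.1022]
```

Emit:
move_arm([
  [0,0,0.002,0],
  [0,0,0.002,0],
  [0,0,0.002,0],
  [0,0,0,0],
])

```text
time_s: 13.2
eef_pos: [0.6098, -0.3277, 0.0707]
tcp_rot: [0.404, 3.115, 0.0]
ft_force: [-0.4, -0.1, -3.0]
gripper_width: 0.0357
grip_force: 3.0
```

```bash
python3 -c "
from h import *
prof(9)"
```

```text
t 13.2 tcp [ 0.6098 -0.3277  0.0707] s,y' 0.6731 -0.1617 yawY 75.21 tz [ 0.  0. -1.] F [-0.4 -0.1 -3. ] w 0.0357 g 3.0 q7 [-0.29  1.98]
top y' [-0.1578 -0.1336]
0.62 11 [0.0758 0.0782 0.0834]
0.63 41 [0.073  0.082  0.1345]
0.64 32 [0.0757 0.0861 0.0908]
0.65 3 [0.0868 0.0884 0.0968]
0.66 7 [0.0924 0.0949 0.0977]
side y' [-0.1807 -0.1479]
0.62 5 [0.0767 0.0775 0.0786]
0.63 15 [0.0793 0.0807 0.0834]
0.64 18 [0.0834 0.086  0.0884]
0.65 27 [0.0873 0.0901 0.0921]
0.66 13 [0.0917 0.0923 0.0934]
```

Emit:
move_arm([
  [0,0,0,0],
  [0,0,0,0],
  [0,0,0,0],
], hand=-0.2)

```text
time_s: 13.68
eef_pos: [0.6099, -0.328, 0.0713]
tcp_rot: [0.404, 3.115, -0.0]
ft_force: [0.0, -0.0, -0.5]
gripper_width: 0.051
grip_force: 0.0
```

```bash
python3 -c "
from h import *
prof(10)"
```

```text
t 13.68 tcp [ 0.6099 -0.328   0.0713] s,y' 0.6733 -0.1619 yawY 75.21 tz [ 0.001 -0.    -1.   ] F [ 0.  -0.  -0.5] w 0.051 g 0.0 q7 [-0.29  1.98]
top y' [-0.1571 -0.1426]
0.62 10 [0.076  0.0787 0.0801]
0.63 41 [0.0721 0.082  0.0862]
0.64 45 [0.0731 0.0868 0.0932]
0.65 4 [0.0889 0.0897 0.0916]
0.66 14 [0.0927 0.095  0.0986]
0.67 14 [0.0972 0.0999 0.1063]
0.68 22 [0.1021 0.1054 0.1094]
0.69 22 [0.1025 0.1092 0.1136]
0.7 10 [0.0964 0.1031 0.1097]
side y' [-0.1807 -0.1462]
0.62 4 [0.076  0.0765 0.0782]
0.63 19 [0.0775 0.0809 0.0839]
0.64 21 [0.083  0.0856 0.087 ]
0.65 29 [0.0875 0.0901 0.0919]
0.66 19 [0.0902 0.0926 0.0953]
```

Emit:
move_arm([
  [0,0,-0.015,0],
  [0,0,-0.03,0],
  [0,0,-0.025,0],
  [-0.02,0,0,0],
  [-0.03,0,0,0],
  [-0.018,0,0,0],
  [0,0,0,0],
  [0,0,0.012,0],
  [0,0,0.012,0],
  [0,0,0,0],
], hand=1, grip_force=20)

```text
time_s: 15.02
eef_pos: [0.674, -0.3445, 0.115]
tcp_rot: [-0.405, -3.112, -0.002]
ft_force: [0.1, 0.5, -0.4]
gripper_width: 0.0002
grip_force: 0.0
```

```bash
python3 -c "
from h import *
prof(11)
b=cv2.imread('pics/side11.png')[240:380,380:540];cv2.imwrite('pics/c11.png',cv2.resize(b,(640,560),interpolation=cv2.INTER_CUBIC))"
```

```text
t 15.03 tcp [ 0.674  -0.3445  0.115 ] s,y' 0.7395 -0.1615 yawY 75.19 tz [-0.003  0.002 -1.   ] F [ 0.1  0.5 -0.4] w 0.0002 g 0.0 q7 [-0.29  1.94]
top y' [-0.1516 -0.1424]
0.66 4 [0.0811 0.0866 0.0901]
0.67 14 [0.0844 0.0944 0.1034]
0.68 20 [0.0886 0.1032 0.1094]
0.69 25 [0.0921 0.1095 0.1139]
0.7 13 [0.0941 0.1029 0.1131]
side y' [-0.1804 -0.1472]
0.62 13 [0.076  0.0769 0.0784]
0.63 29 [0.0792 0.0814 0.0831]
0.64 31 [0.0827 0.0852 0.0876]
0.65 44 [0.087  0.0901 0.0932]
0.66 39 [0.0922 0.0944 0.0977]
0.67 31 [0.0966 0.0994 0.1015]
0.68 38 [0.1017 0.1035 0.1066]
0.69 34 [0.1064 0.1085 0.1109]
```

View pics/c11.png

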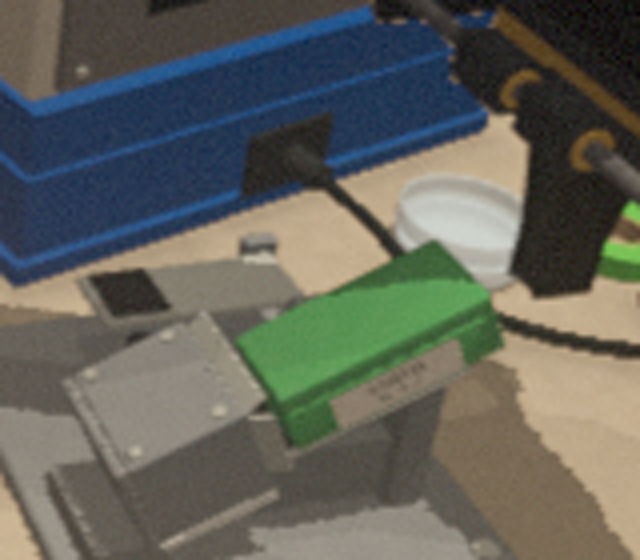

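The box lies flat at the mouth (top face near (365,320) in the crop), in line with the lane, with the closed fingers up-slope of it at (560,270). Pushing.

Emit:
move_arm([
  [0,0,-0.005,0],
  [0.0045,0,0.0021,0],
  [0.0045,0,0.0021,0],
  [0.0036,0,0.0017,0],
  [0.0036,0,0.0017,0],
  [0.0036,0,0.0017,0],
  [0.0036,0,0.0017,0],
  [0.0036,0,0.0017,0],
  [0.0036,0,0.0017,0],
  [0.0036,0,0.0017,0],
  [0,0,0,0],
])

```text
time_s: 16.5
eef_pos: [0.6418, -0.3363, 0.1056]
tcp_rot: [-0.404, -3.114, -0.001]
ft_force: [0.6, -0.4, 0.2]
gripper_width: 0.0007
grip_force: 0.0
```

```bash
cat >>h.py <<'E'
def lane(tag):
    st()
    ti=np.radians(25)
    for n,im,P in green(zlo=.03,yhi=-.1):
        cv2.imwrite(f"pics/{n}{tag}.png",im)
        if n=="top": continue
        s=P[:,:2]@EX-.626;z=P[:,2]-.0427
        L=np.c_[s*np.cos(ti)+z*np.sin(ti),P[:,:2]@EY+.1624,-s*np.sin(ti)+z*np.cos(ti)]
        T=L[(abs(L[:,2]-.029)<.005)]
        print(n,len(T),"x",np.percentile(T[:,0],[1,99]).round(4),"z",np.median(T[:,2]).round(4),"slope",np.degrees(np.polyfit(T[:,0],T[:,2],1)[0]).round(1),cv2.minAreaRect((T[:,:2]*1000).astype(np.float32)))
E
python3 -c "
from h import *
lane(12)"
```

```text
t 16.5 tcp [ 0.6418 -0.3363  0.1056] s,y' 0.7063 -0.1618 yawY 75.2 tz [-0.001  0.    -1.   ] F [ 0.6 -0.4  0.2] w 0.0007 g 0.0 q7 [-0.28  1.95]
side 318 x [0.0143 0.0789] z 0.0303 slope -0.1 ((44.79578399658203, -1.0972003936767578), (69.1033935546875, 34.80609130859375), 0.1274256408214569)
```

Emit:
move_arm([
  [0.0036,0,0.0017,0],
  [0.0036,0,0.0017,0],
  [0.0036,0,0.0017,0],
  [0.0027,0,0.0013,0],
  [0,0,0,0],
])

```text
time_s: 17.23
eef_pos: [0.629, -0.3329, 0.0994]
tcp_rot: [-0.405, -3.115, -0.0]
ft_force: [0.6, 0.2, -0.1]
gripper_width: 0.0003
grip_force: 0.0
```

```bash
python3 -c "
from h import *
lane(13)"
```

```text
t 17.23 tcp [ 0.629  -0.3329  0.0994] s,y' 0.693 -0.1618 yawY 75.2 tz [-0.  0. -1.] F [ 0.6  0.2 -0.1] w 0.0003 g 0.0 q7 [-0.28  1.96]
side 259 x [0.0144 0.0646] z 0.0304 slope 0.1 ((38.73714828491211, -1.6449737548828125), (34.642127990722656, 55.170047760009766), 86.29013061523438)
```

```bash
python3 -c "
from h import *
for k in(11,12,13):
    im=cv2.imread(f'pics/side{k}.png');h=cv2.cvtColor(im,cv2.COLOR_BGR2HSV)
    m=(abs(h[...,0].astype(int)-60)<15)&(h[...,1]>110);m[:,:400]=0;m[:260]=0;m[345:]=0;m[:,506:]=0
    v,u=np.nonzero(m);print(k,len(u),u.min(),u.max(),v.min(),v.max())
ti=np.radians(25)
def px(x,y,z):
    s=.626+x*np.cos(ti)-z*np.sin(ti);hh=.0427+x*np.sin(ti)+z*np.cos(ti)
    return proj('side',np.r_[s*EX+(y-.1624)*EY,hh]).round(1)
for x in(100,90,80,70): print(x,'right top corner',px(x/1000,-.018,.029),'right bottom',px(x/1000,-.018,0),'left top',px(x/1000,.018,.029))
"
```

```text
11 462 440 503 303 344
12 357 439 491 265 344
13 304 440 484 311 342
100 right top corner [504.2 313.8] right bottom [507.8 327.3] left top [489.8 298.9]
90 right top corner [497.8 317. ] right bottom [501.5 330.4] left top [483.7 301.9]
80 right top corner [491.3 320.2] right bottom [495.3 333.5] left top [477.6 305. ]
70 right top corner [485.  323.4] right bottom [489.  336.6] left top [471.5 308. ]
```

Emit:
move_arm([
  [0.0018,0,0.0008,0],
  [0.0018,0,0.0008,0],
  [0.0018,0,0.0008,0],
])

```text
time_s: 17.7
eef_pos: [0.6246, -0.3317, 0.0973]
tcp_rot: [0.404, 3.114, -0.0]
ft_force: [2.1, -0.7, -0.2]
gripper_width: -0.0002
grip_force: 1.1
```

Emit:
move_arm([
  [0.0009,0,0.0004,0],
  [0.0009,0,0.0004,0],
])

```text
time_s: 17.95
eef_pos: [0.6233, -0.3314, 0.0967]
tcp_rot: [0.404, 3.113, -0.001]
ft_force: [3.7, -2.0, 1.4]
gripper_width: 0.0005
grip_force: 2.2
```

Emit:
move_arm([
  [0.0009,0,0.0004,0],
  [0.0009,0,0.0004,0],
])

```text
time_s: 18.2
eef_pos: [0.6228, -0.3316, 0.0966]
tcp_rot: [0.403, 3.11, -0.003]
ft_force: [5.8, -3.6, 2.1]
gripper_width: 0.0002
grip_force: 3.7
```

```bash
python3 -c "
from h import *
lane(14)
im=cv2.imread('pics/side14.png');h=cv2.cvtColor(im,cv2.COLOR_BGR2HSV)
m=(abs(h[...,0].astype(int)-60)<15)&(h[...,1]>110);m[:,:400]=0;m[:260]=0;m[345:]=0;m[:,506:]=0
v,u=np.nonzero(m);print(len(u),u.min(),u.max(),v.min(),v.max())
"
```

```text
t 18.2 tcp [ 0.6228 -0.3316  0.0966] s,y' 0.6867 -0.1621 yawY 75.23 tz [ 0.005 -0.003 -1.   ] F [ 5.8 -3.6  2.1] w 0.0002 g 3.7 q7 [-0.28  1.97]
side 206 x [0.0133 0.0584] z 0.0302 slope 0.9 ((34.987770080566406, -1.9829235076904297), (33.153350830078125, 49.03691482543945), 88.48005676269531)
230 440 481 313 342
```

Emit:
move_arm([
  [0.0009,0,0.0004,0],
  [0,0,0,0],
])

```text
time_s: 18.55
eef_pos: [0.6227, -0.3316, 0.0967]
tcp_rot: [0.403, 3.108, -0.004]
ft_force: [6.5, -3.1, 1.2]
gripper_width: 0.0006
grip_force: 3.9
```

Emit:
move_arm([
  [0.0009,0,0.0004,0],
  [0,0,0,0],
])

```text
time_s: 18.8
eef_pos: [0.6226, -0.3317, 0.0967]
tcp_rot: [0.402, 3.106, -0.005]
ft_force: [7.5, -3.9, 2.6]
gripper_width: 0.0001
grip_force: 4.5
```

```bash
python3 -c "
from h import *
ti=np.radians(25)
for n in('side','top'):
    W=cloud(n,np.load(n+'0.npy'));P=W[np.isfinite(W[...,0])]
    if n=='top': P=P-[0,0,.0035]
    s=P[:,:2]@EX-.626;z=P[:,2]-.0427
    L=np.c_[s*np.cos(ti)+z*np.sin(ti),P[:,:2]@EY+.1624,-s*np.sin(ti)+z*np.cos(ti)]
    T=L[(abs(L[:,2]-.041)<.004)&(abs(L[:,1])<.035)&(abs(L[:,0]+.02)<.045)]
    print(n,len(T),'roof z',np.median(T[:,2]));T=T[abs(T[:,2]-np.median(T[:,2]))<.0025]
    print(np.percentile(T[:,:2],[0.5,2,98,99.5],axis=0).round(4).tolist(),np.histogram(T[:,0],np.arange(-.06,.03,.004)))
    S=L[(abs(L[:,2])<.003)&(L[:,0]>.02)&(L[:,0]<.1)&(abs(L[:,1])<.02)]
    print('strip',len(S),np.percentile(S,[1,50,99],axis=0).round(4).tolist())
"
```

```text
side 1242 roof z 0.0423916273342546
[[-0.0499, -0.0261], [-0.0491, -0.0253], [0.0079, 0.0242], [0.0089, 0.0255]] (array([ 0,  0, 45, 80, 80, 80, 84, 80, 80, 83, 80, 82, 78, 82, 78, 64, 79,
       21,  0,  0,  0,  0]), array([-6.00000000e-02, -5.60000000e-02, -5.20000000e-02, -4.80000000e-02,
       -4.40000000e-02, -4.00000000e-02, -3.60000000e-02, -3.20000000e-02,
       -2.80000000e-02, -2.40000000e-02, -2.00000000e-02, -1.60000000e-02,
       -1.20000000e-02, -8.00000000e-03, -4.00000000e-03,  5.55111512e-17,
        4.00000000e-03,  8.00000000e-03,  1.20000000e-02,  1.60000000e-02,
        2.00000000e-02,  2.40000000e-02,  2.80000000e-02]))
strip 719 [[0.0207, -0.0146, -0.0026], [0.0518, -0.0029, 0.0013], [0.0832, 0.0135, 0.0029]]
top 659 roof z 0.041126869238990234
[[-0.0514, -0.0244], [-0.05, -0.0233], [0.0061, 0.0264], [0.0074, 0.0276]] (array([ 0,  0, 33, 37, 41, 39, 37, 39, 35, 39, 35, 35, 40, 36, 36, 26, 33,
        0,  0,  0,  0,  0]), array([-6.00000000e-02, -5.60000000e-02, -5.20000000e-02, -4.80000000e-02,
       -4.40000000e-02, -4.00000000e-02, -3.60000000e-02, -3.20000000e-02,
       -2.80000000e-02, -2.40000000e-02, -2.00000000e-02, -1.60000000e-02,
       -1.20000000e-02, -8.00000000e-03, -4.00000000e-03,  5.55111512e-17,
        4.00000000e-03,  8.00000000e-03,  1.20000000e-02,  1.60000000e-02,
        2.00000000e-02,  2.40000000e-02,  2.80000000e-02]))
strip 318 [[0.0206, -0.0128, -0.0028], [0.0523, 0.0014, 0.0], [0.0824, 0.0148, 0.0029]]
```

Emit:
move_arm([
  [0.0018,0,0.0008,0],
  [0.0018,0,0.0008,0],
  [0,0,0,0],
  [0,0,0,0],
])

```text
time_s: 19.3
eef_pos: [0.6224, -0.3315, 0.0967]
tcp_rot: [0.401, 3.099, -0.008]
ft_force: [12.2, -4.4, 3.6]
gripper_width: 0.0002
grip_force: 6.8
```

```bash
python3 -c "
from h import *
lane(15)
im=cv2.imread('pics/side15.png');h=cv2.cvtColor(im,cv2.COLOR_BGR2HSV)
m=(abs(h[...,0].astype(int)-60)<15)&(h[...,1]>110);m[:,:400]=0;m[:260]=0;m[345:]=0;m[:,506:]=0
v,u=np.nonzero(m);print(len(u),u.min(),u.max(),v.min(),v.max())
b=im[270:370,400:520];cv2.imwrite('pics/c15.png',cv2.resize(b,(720,600),interpolation=cv2.INTER_CUBIC))
"
```

```text
t 19.3 tcp [ 0.6224 -0.3315  0.0967] s,y' 0.6862 -0.1621 yawY 75.27 tz [ 0.016 -0.007 -1.   ] F [12.2 -4.4  3.6] w 0.0002 g 6.8 q7 [-0.28  1.97]
side 200 x [0.0118 0.0587] z 0.0304 slope 0.4 ((33.65194320678711, -2.1103038787841797), (50.9383544921875, 32.664066314697266), 1.111656665802002)
224 440 480 313 342
```

View pics/c15.png

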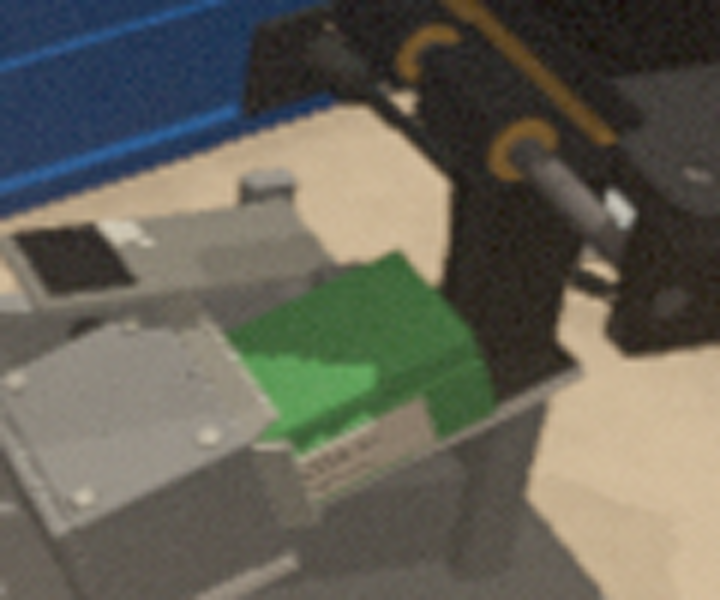

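The box lies flat and straight with its low end under the hood. Its upper corners at (470,335) and (400,255) in the crop put its middle at lane x ≈ 18–20 mm, inside the home range. It stayed put under 12 N, so it is against the stop. Backing off along the slope.

Emit:
move_arm([
  [-0.006,0,-0.0028,0],
  [-0.009,0,-0.0042,0],
  [-0.015,0,-0.007,0],
  [-0.02,0,-0.009,0],
  [0,0,-0.03,0],
  [0,0,-0.05,0],
  [0,0,0,0],
])

```text
time_s: 20.27
eef_pos: [0.6646, -0.3437, 0.2005]
tcp_rot: [0.405, 3.11, -0.004]
ft_force: [0.1, -0.3, 0.1]
gripper_width: 0.0008
grip_force: 0.0
```

```bash
python3 -c "
from h import *
lane(16)
im=cv2.imread('pics/side16.png');h=cv2.cvtColor(im,cv2.COLOR_BGR2HSV)
m=(abs(h[...,0].astype(int)-60)<15)&(h[...,1]>110);m[:,:400]=0;m[:260]=0;m[345:]=0;m[:,506:]=0
v,u=np.nonzero(m);print(len(u),u.min(),u.max(),v.min(),v.max())
print(viewer.tip_of('side','box_mid')[:2],viewer.tip_of('side','treadle_pad')[:1])
"
```

```text
t 20.27 tcp [ 0.6646 -0.3437  0.2005] s,y' 0.7302 -0.1631 yawY 75.17 tz [ 0.005 -0.003 -1.   ] F [ 0.1 -0.3  0.1] w 0.0008 g 0.0 q7 [-0.25  1.92]
side 251 x [0.0126 0.0592] z 0.0304 slope 0.0 ((34.67571258544922, -0.9596118927001953), (34.86871337890625, 50.28276824951172), 88.17271423339844)
278 440 479 313 343
[{'uv': [447.5, 336.3], 'confidence': 0.92}, {'uv': [234.7, 210.3], 'confidence': 0.64}] [{'uv': [413.1, 312.0], 'confidence': 0.64}]
```

Emit:
move_arm([
  [0,0,0,-10.48],
  [0,0,0,-10.48],
  [0,0,0,-10.48],
  [0,0,0,-10.48],
  [0,0,0,-10.48],
  [0,0,0,-10.48],
  [0,0,0,-10.48],
  [0,0,0,-10.48],
  [0,0,0,-10.48],
  [0,0,0,-10.48],
  [0,0,0,0],
])

```text
time_s: 21.85
eef_pos: [0.6565, -0.315, 0.163]
tcp_rot: [1.927, -2.438, -0.076]
ft_force: [0.1, -0.1, -1.2]
gripper_width: 0.0003
grip_force: 0.0
```

```bash
python3 -c "
from h import *
st()
u=viewer.camera('top');K,R,t=cal('top');c=-R.T@t
for n in('top','side'):
    if n=='side': viewer.camera('side')
    K,R,t=cal(n);c=-R.T@t
    for r in viewer.tip_of(n,'treadle_pad')[:2]:
        d=R.T@np.linalg.solve(K,[*r['uv'],1]);print(n,r,(c+d*(.044-c[2])/d[2]).round(4))
"
```

```text
t 21.85 tcp [ 0.6565 -0.315   0.163 ] s,y' 0.715 -0.1375 yawY 166.65 tz [-0.057  0.018 -0.998] F [ 0.1 -0.1 -1.2] w 0.0003 g 0.0 q7 [0.98 2.66]
top {'uv': [433.3, 209.1], 'confidence': 0.79} [ 0.5835 -0.224   0.044 ]
side {'uv': [412.7, 308.9], 'confidence': 0.86} [ 0.5898 -0.2208  0.044 ]
```

Emit:
move_arm([
  [0,0,0,10.5],
  [0,0,0,10.5],
  [0,0,0,10.5],
  [0,0,0,10.5],
  [0,0,0,0],
])

```text
time_s: 22.68
eef_pos: [0.6575, -0.3182, 0.1719]
tcp_rot: [0.918, -2.952, -0.019]
ft_force: [-0.6, 0.4, -0.3]
gripper_width: 0.0001
grip_force: 0.0
```

```bash
python3 -c "
from h import *
st();print(ctrl.get_obs()['qpos'].round(3))
"
```

```text
t 22.68 tcp [ 0.6575 -0.3182  0.1719] s,y' 0.7169 -0.1404 yawY 124.51 tz [-0.052 -0.003 -0.999] F [-0.6  0.4 -0.3] w 0.0001 g 0.0 q7 [0.89 1.98]
[ 1.006  0.963 -1.227  1.369  0.891  1.465  1.975]
```

Emit:
move_arm([
  [0,0,-0.01,10.4],
  [0,0,-0.01,10.4],
  [0,0,0,10.4],
  [0,0,0,10.4],
  [0,0,0,10.4],
  [0,0,0,10.4],
  [0,0,0,10.4],
  [0,0,0,10.4],
  [0,0,0,10.4],
  [0,0,0,10.4],
  [0,0,0,10.4],
  [0,0,0,10.1],
  [0,0,0,0],
])

```text
time_s: 24.3
eef_pos: [0.6586, -0.3177, 0.1909]
tcp_rot: [-2.19, -2.199, 0.056]
ft_force: [-0.8, -1.0, 1.2]
gripper_width: 0.0007
grip_force: 0.0
```

```bash
python3 -c "
from h import *
st();print(ctrl.get_obs()['qpos'].round(3))
lane(17)
"
```

```text
t 24.3 tcp [ 0.6586 -0.3177  0.1909] s,y' 0.7177 -0.1396 yawY 0.23 tz [-0.052  0.001 -0.999] F [-0.8 -1.   1.2] w 0.0007 g 0.0 q7 [0.56 0.  ]
[ 0.852  0.762 -0.825  1.358  0.561  1.312  0.002]
t 24.3 tcp [ 0.6586 -0.3177  0.1909] s,y' 0.7177 -0.1396 yawY 0.23 tz [-0.052  0.001 -0.999] F [-0.8 -1.   1.2] w 0.0007 g 0.0 q7 [0.56 0.  ]
side 122 x [0.0119 0.0591] z 0.0301 slope 0.5 ((34.735755920410156, -1.4663410186767578), (49.20115280151367, 33.224613189697266), 0.6377536654472351)
```

Emit:
move_arm([
  [0.01,-0.01,0,0],
  [0.02,-0.015,0,0],
  [0.02,-0.015,0,0],
  [0.02,-0.015,0,0],
  [0.015,-0.01,0,0],
  [0.003,0,0.02,0],
  [0,0,0.03,0],
  [0,0,0.03,0],
  [0,0,0.02,0],
  [0,0,0,0],
])

```text
time_s: 25.65
eef_pos: [0.5872, -0.2291, 0.0906]
tcp_rot: [-2.19, -2.19, 0.056]
ft_force: [-0.2, -0.7, 0.6]
gripper_width: 0.0006
grip_force: 0.0
```

```bash
python3 -c "
from h import *
st();print(ctrl.get_obs()['qpos'].round(3))
"
```

```text
t 25.65 tcp [ 0.5872 -0.2291  0.0906] s,y' 0.6262 -0.0721 yawY 0.03 tz [-0.056  0.006 -0.998] F [-0.2 -0.7  0.6] w 0.0006 g 0.0 q7 [ 0.6  -0.19]
[ 0.849  0.728 -0.819  1.703  0.601  1.044 -0.188]
```

Emit:
move_arm([
  [0,0,0.015,0],
  [0,0,0.012,0],
  [0,0,0.006,0],
  [0,0,0.005,0],
  [0,0,0.005,0],
  [0,0,0,0],
])

```text
time_s: 26.4
eef_pos: [0.5865, -0.2289, 0.0509]
tcp_rot: [-2.193, -2.194, 0.053]
ft_force: [-2.3, -0.5, 6.9]
gripper_width: 0.0003
grip_force: 3.4
```

Emit:
move_arm([
  [0,0,0.004,0],
  [0,0,0.004,0],
  [0,0,0,0],
])

```text
time_s: 26.78
eef_pos: [0.5875, -0.2291, 0.0441]
tcp_rot: [-2.195, -2.196, 0.051]
ft_force: [-0.2, -0.2, 8.7]
gripper_width: -0.0
grip_force: 4.1
```

Emit:
move_arm([
  [0,0,0.003,0],
  [0,0,0.003,0],
  [0,0,0,0],
])

```text
time_s: 27.15
eef_pos: [0.5878, -0.2292, 0.0428]
tcp_rot: [-2.197, -2.197, 0.054]
ft_force: [-8.5, 0.4, 34.0]
gripper_width: 0.0002
grip_force: 17.8
```

Emit:
move_arm([
  [0,0,0.003,0],
  [0,0,0.003,0],
  [0,0,0,0],
])

```text
time_s: 27.52
eef_pos: [0.5881, -0.2291, 0.0418]
tcp_rot: [-2.199, -2.198, 0.058]
ft_force: [-18.3, 0.6, 62.5]
gripper_width: 0.0004
grip_force: 32.6
```

Emit:
move_arm([
  [0,0,-0.008,0],
  [0,0,-0.012,0],
  [0,0,-0.015,0],
  [0,0,-0.03,0],
  [0,0,-0.04,0],
  [0,0,-0.04,0],
  [-0.02,0,-0.02,0],
  [-0.02,-0.02,0,0],
  [0,-0.03,0,0],
  [0,0,0,0],
])

```text
time_s: 28.78
eef_pos: [0.5422, -0.2703, 0.1971]
tcp_rot: [-2.194, -2.191, 0.055]
ft_force: [0.2, -0.4, -0.1]
gripper_width: 0.0008
grip_force: 0.0
```

```bash
python3 -c "
from h import *
lane(18)
im=cv2.imread('pics/side18.png');h=cv2.cvtColor(im,cv2.COLOR_BGR2HSV)
m=(abs(h[...,0].astype(int)-60)<15)&(h[...,1]>110);m[:,:400]=0;m[:260]=0;m[345:]=0;m[:,506:]=0
v,u=np.nonzero(m);print(len(u),u.min(),u.max(),v.min(),v.max())
im,d=viewer.camera('side');W=cloud('side',d);P=W[(W[...,2]>.02)&(W[...,2]<.055)];S=np.c_[P[:,:2]@EX,P[:,:2]@EY,P[:,2]]
S=S[(S[:,0]>.606)&(S[:,0]<.64)&(S[:,1]>-.085)&(S[:,1]<-.06)];print('pad z',len(S),np.median(S[:,2]))
for k in('drop_bottle','block_puck','scint_vial'): print(k,viewer.tip_of('side',k)[0])
"
```

```text
t 28.77 tcp [ 0.5422 -0.2703  0.1971] s,y' 0.5932 -0.1233 yawY -0.06 tz [-0.054  0.004 -0.999] F [ 0.2 -0.4 -0.1] w 0.0008 g 0.0 q7 [ 0.49 -0.03]
side 136 x [0.0133 0.0592] z 0.0305 slope 0.4 ((35.117042541503906, -1.6754322052001953), (35.139137268066406, 48.620887756347656), 89.04316711425781)
148 439 479 313 344
pad z 214 0.04228711214185071
drop_bottle {'uv': [294.7, 285.8], 'confidence': 0.88}
block_puck {'uv': [319.8, 284.1], 'confidence': 0.51}
scint_vial {'uv': [255.5, 263.3], 'confidence': 0.7}
```

```bash
python3 -c "
from h import *
print(ctrl.sign_off())"
```

```text
the job is handed in; nothing more can be done
None
```

The job is handed in at about 29 s; the result isn't known yet. The green slide box lies flat in the lane, unmoved by a 12 N push and so taken to be home (pin not readable), the treadle went to its stop and came back up, and the bottle, vial and puck look unmoved.

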